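# Hook the tube holder into the slotted upright and lock it

## Robot

A 6-joint arm with a two-finger parallel gripper is mounted at the origin on the work surface; the furniture and walls round the work are solid. World frame = base frame: x ahead of the robot, y to its left, z up, the work surface at z = 0. Lengths are in m, angles in rad, forces in N, time in s.
With the tool pointing down it reaches from about 0.25 to 0.85 m from the base axis. Payload 12.5 kg.
Tool frame: the origin (TCP) lies at the very end of the fingers, on their centre line; the grasp point (between the pads) lies 19 mm behind it; z points along the fingers, y is the line along which they close (so a half turn about z gives the same grasp; the last joint's range is limited). The gripper opens to 93 mm and grips with 3 to 60 N. Pads are 15 mm wide; open, the fingers measure 128 mm over their backs; the gripper's body (75 mm by 188 mm) begins 65 mm behind the grasp point.
Start: joints at [-1.312, 0.351, 1.652, -0, 1.139, -0.085], TCP at [0.185, -0.518, 0.187] pointing down, gripper open.
Joint ranges: [-2.75, 2.75], [-0.79, 2.1], [0.01, 2.65], [-1.57, 4.71], [0.07, 3.14], [-2.87, 2.87]. Speed limits (rad/s): [2.22, 2.22, 2.79, 3.14, 3.14, 3.14].

## Interface

Orientations are given as a rotation vector (axis times angle).
In Python, from rig import readout, imaging, arm gives the robot as it stands.
- The arm moves only by the shell command python3 -m pendant 'ROWS' [OPENING]. ROWS is a JSON object of lists of equal length, an entry for each row: "translation": the shift along the tool's x, y, z in units of 0.1 m (1.0 is 0.1 m), a list of three; "twist": the turn about the tool's z in units of pi rad (1.0 is pi rad). A call has exactly 10 rows; each row shifts and turns the commanded pose from where the row before left it, along the tool's axes as they then stand; what a row does not reach is not made up. A row lasts 1/8 s, in which the tool goes at most 62.5 mm and 10.7 degrees, less where a joint would pass 70% of its speed; a pose out of reach is approached as far as the arm can. A call with a number of a shift or a turn outside -1 to 1 is refused whole. A call with a gripper value outside its range is refused whole. OPENING is the gripper command: -1 is shut, 1 is fully open, values between are in proportion, set as the call begins (- or left out, the last holds). The fingers move at their own pace and stop on an object; the grip force is fixed at half the most. Time passes only in rows, so rows that do not move let the fingers close, or fill a call up. It gives the time, the measured TCP pose, the force, the opening and the grip force at its end, in the units of the state.
- readout.read_state(): the state, without advancing time (a new reading comes with each control period).
- imaging.read_camera(name): name is "scene" or "top"; returns the picture (400x640x3 uint8, red, green, blue); there is no depth.
- imaging.camera_info(name): a dict with "vertical_fov" (degrees; the focal length in pixels is half the picture's height over the tangent of half this angle, whatever the lens; pixels are square), "cx", "cy" (the principal point, pixels), "R" (3x3) and "t" (3): a world point X has camera coordinates R X + t. Camera axes: x right, y down, z forward; pixel columns grow to the right and rows downward; lengths in m; the calibration is good to about 2 mm. A picture is of the moment at which its call begins. camera_info takes no time and is no camera call.
- arm.hand_in(): hands the job in; it is judged then, once.
The state is a dict: "t": time; "qpos": joint angles; "joint_vel": joint speeds; "effort": joint torques, N m; "ee_pos": TCP position; "tcp_rot": TCP orientation; "contact_force": force on the tool from outside, world axes, zero at the start; "wrist_torque": the same for the moment, N m; "grip_width": finger opening in m; "finger_force": force on a finger pad.
Only numpy, scipy, OpenCV 4.12 (cv2) and the standard library are available. Lean on these libraries where they do the work, as an engineer would, in place of code of your own. Each camera call takes 0.05 s, during which the arm holds its last target. There are 200 camera calls.

## Task

Pick up the blue tube holder from the worktop and fit it to the slotted upright of the stand: hook both its steel claws into the two slots, then press it down until the orange catch snaps out over its lower edge and it is locked. The height of the upright is not known exactly, so feel for the slots, and press gently: never more than about 40 N between holder and stand. Leave the tubes, the block and the dish near by where they are.

Things in the scene. Friction and masses are not known exactly. Their poses are not given: they have to be found in the camera images.
- stand: Fixed stand: grey base 170x150x14 mm, two steel posts, between them an upright aluminium slotted sheet 56 mm wide. Origin on the worktop under the middle of the sheet's front face; x points into the face (the way the holder is pushed on), z up. Front face = plane x = 0; sheet 4 mm thick, hollow behind, its top 220 to 244 mm above the worktop. Base front edge at x = -95 mm.
- stand_seat (a point): Point on the front face, centre line, 80 mm above the worktop: where holder_back lies when the holder is locked and the upright is at its lowest setting. The upright (with slots and catch) is clamped anywhere from 0 to 24 mm above that, the same all through a run; no reading tells it: look, and find the slots by feel. Axes as stand.
- stand_slots (a point): Point midway between the two slots on the front face if the upright is at its lowest setting (0 to 24 mm higher in truth), 74 mm above stand_seat. Each slot is 13 mm wide, 25 mm high, one above the other on the centre line; lower edges 40 and 82 mm above the true seat height. Axes as stand.
- catch (a joint): Orange spring catch, 10 mm wide: 0 = out (5 mm proud of the face), 0.0065 m = pushed in. Sloped on top (17 down to 8 mm over the true seat height), flat below (6.5 mm over it). Pressing the holder past it takes about 5 to 20 N. It snaps into the back plate's window, over its 5 mm high lower bar; 1.5 mm lower the holder meets a hard stop: release there.
- holder_grip (a point): Where to pinch the loose blue tube holder (0.14 to 0.28 kg, standing upright on the worktop): on its web, 12 mm thick along y, 52 mm in front of the rear face, 80 mm above the underside. The web spans 8 to 80 mm in front of the rear face and reaches 104 mm above the underside. x points out of the rear face towards the claws, z up.
- holder_back (a point): The holder's origin: on its underside, in the middle of the back plate's rear face (x = 0). Axes as holder_grip. Back plate 44 mm wide, 94 mm high, 8 mm thick; a low arm with a 50 mm ring reaches 147 mm in front of it (-x).
- holder_claws (a point): Point on the rear face, 66 mm above the underside, amid the two steel claws (8 mm wide, on the centre line). Each is a tongue 6 mm high, underside 40 and 82 mm above the holder's underside, with a lip hanging 16 mm below it: 22 mm high in all, 10.5 mm out of the rear face, gap to the lip 5.5 mm.
- tube_holder: The whole holder; origin and axes as holder_back. Its claws enter the slots while it is 16 to 19 mm above its locked height; pushed in, its rear face meets the upright's face; then it is pressed straight down those 16 to 19 mm until it locks. Touch the face slowly (below 20 mm/s): a knock counts as force too.
- block_green: Loose green tube block, 54 x 66 x 90 mm, a bystander; origin at the centre of its underside.
- tube_orange: Loose capped tube with orange cap, 34 mm diameter, 114 mm high, a bystander; origin at the centre of its underside.
- tube_blue: Loose capped tube with blue cap, 34 mm diameter, 114 mm high, a bystander; origin at the centre of its underside.
- petri_a: Loose closed petri dish, 89 mm diameter, 15 mm high, a bystander; origin at the centre of its underside.
There are look-alikes about, which are no part of the job. What is shaped like the tube_holder but pink is not meant.

How it is judged:
By the outcome, as a careful person would: the job done as asked, in the order asked, and still so for the second after the job is handed in, with the robot touching nothing.
It also fails if it takes over 64 s, if anything falls off the work surface, if the arm or the gripper's body presses on something with over 40 N, if the wrist force passes 120 N, or if a joint passes its speed limit or range.

## Working session

There is one attempt and no reset: what is moved stays moved. The work goes in short steps, Python scripts to look and compute and a shell command to move; the robot and the scene stay as the last step left them, time stands still between calls to the robot, and variables do not carry over. Pictures are saved under pics/ and viewed, at most 10 in all, crops included, and the job is handed in when it is done.

```bash
mkdir -p pics; ls
python3 - <<'E'
from rig import readout, imaging
import cv2
print(readout.read_state())
for n in("scene","top"):
    im=imaging.read_camera(n); cv2.imwrite(f"pics/{n}0.png",im[:,:,::-1]); print(n,imaging.camera_info(n))
E
```

```text
pics
{'t': 0.0, 'qpos': array([-1.31160390e+00,  3.51237281e-01,  1.65247543e+00,  2.60145405e-06,
        1.13911110e+00, -8.45996747e-02]), 'joint_vel': array([-0.00043398,  0.00019804, -0.00014399,  0.00145861,  0.00027535,
        0.00139492]), 'effort': array([ 3.50954215e-04, -4.97318745e+01, -2.85254860e+01,  6.99062040e-02,
        2.56622233e-02, -9.58339388e-05]), 'ee_pos': array([ 0.18530158, -0.51740638,  0.18638137]), 'tcp_rot': array([-3.09408423e+00, -5.37160301e-01,  1.64847747e-04]), 'contact_force': array([0.45532545, 0.04286354, 0.25057632]), 'wrist_torque': array([ 0.00314174,  0.03808268, -0.00675168]), 'finger_force': 0.0, 'grip_width': 0.09326851404120554}
scene {'vertical_fov': 45.56807097843354, 'cx': 312.2536881151485, 'cy': 214.2223005992409, 'R': array([[-0.44431941, -0.89560683, -0.02164855],
       [-0.55828578,  0.29570822, -0.7751604 ],
       [ 0.7006406 , -0.33233274, -0.63139346]]), 't': array([0.29267547, 0.37655242, 1.00968728])}
top {'vertical_fov': 44.63466858594228, 'cx': 318.6782026447999, 'cy': 198.06272200058615, 'R': array([[ 0.05099104, -0.99868956,  0.00436785],
       [-0.97720122, -0.05079551, -0.20614943],
       [ 0.20610115,  0.00624351, -0.97851077]]), 't': array([0.0068962 , 0.54740605, 1.07843453])}
```

View pics/scene0.png

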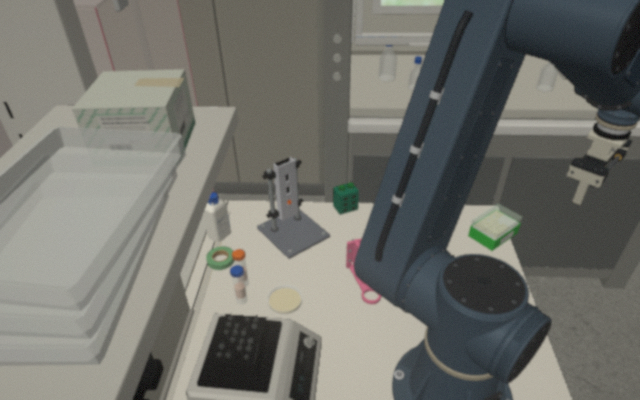

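View pics/top0.png

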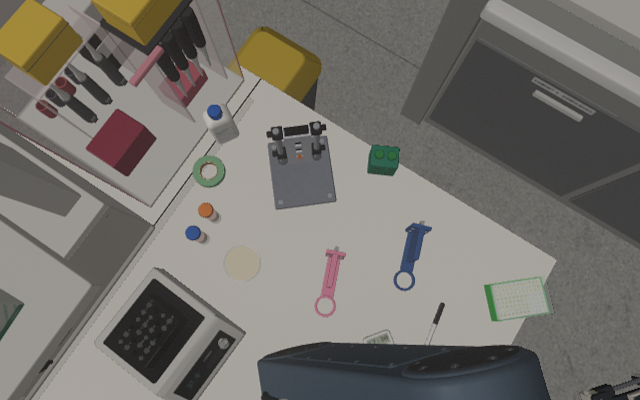

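The top view shows the blue holder at (410,255), its ring at (404,281) and its claws at about (422,223). Things it could be taken for are the pink look-alike at (330,280) and the blue tube cap at (193,233). The stand base is at (302,172). In the scene view the arm hides the blue holder. I choose the blue one at (410,255) and check it in a close crop, together with the stand.

```bash
cat > h.py <<'E'
import numpy as np, cv2
from rig import readout, imaging
def cam(n):
    c=imaging.camera_info(n); f=200/np.tan(np.radians(c['vertical_fov']/2))
    return f,c['cx'],c['cy'],np.array(c['R']),np.array(c['t'])
def ray(n,p):
    f,cx,cy,R,t=cam(n); d=R.T@np.array([(p[0]-cx)/f,(p[1]-cy)/f,1]); return -R.T@t,d
def onz(n,p,z):
    o,d=ray(n,p); return o+d*(z-o[2])/d[2]
def proj(n,X):
    f,cx,cy,R,t=cam(n); c=R@np.array(X)+t; return np.array([f*c[0]/c[2]+cx,f*c[1]/c[2]+cy])
def two(p,q): # scene px, top px
    o1,d1=ray('scene',p);o2,d2=ray('top',q)
    s=np.linalg.lstsq(np.c_[d1,-d2],o2-o1,rcond=None)[0]; a=o1+d1*s[0];b=o2+d2*s[1]
    return (a+b)/2,np.linalg.norm(a-b)
E
python3 - <<'E'
from h import *
t=cv2.imread('pics/top0.png'); s=cv2.imread('pics/scene0.png')
a=cv2.resize(t[215:300,375:445],None,fx=5,fy=5,interpolation=cv2.INTER_CUBIC)
b=cv2.resize(t[115:215,255:345],None,fx=4.25,fy=4.25,interpolation=cv2.INTER_CUBIC)
cv2.imwrite('pics/c1.png',np.hstack([a,b]))
cv2.imwrite('pics/c2.png',cv2.resize(s[145:260,245:335],None,fx=5,fy=5,interpolation=cv2.INTER_CUBIC))
hsv=cv2.cvtColor(t,cv2.COLOR_BGR2HSV); m=cv2.inRange(hsv,(105,120,50),(125,255,255)); m[:, :375]=0;m[:,445:]=0;m[:215]=0;m[300:]=0
ys,xs=np.nonzero(m); print(len(xs),xs.min(),xs.max(),ys.min(),ys.max())
for p in[(404,281)]: print('ring',onz('top',p,0.01))
E
```

```text
256 395 431 224 289
ring [ 0.36797914 -0.17475287  0.01      ]
```

View pics/c1.png

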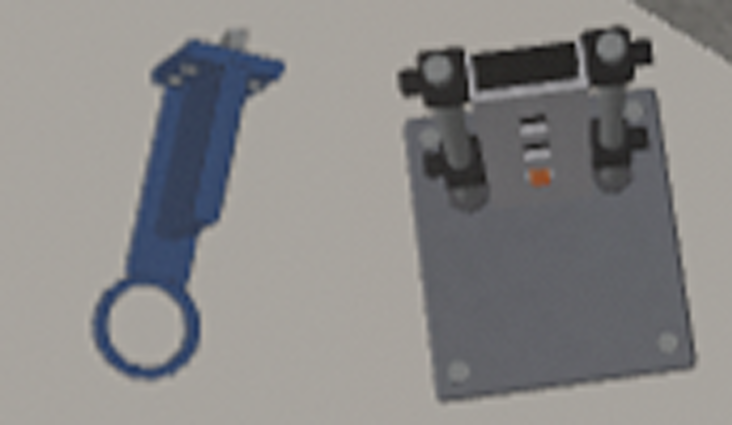

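View pics/c2.png

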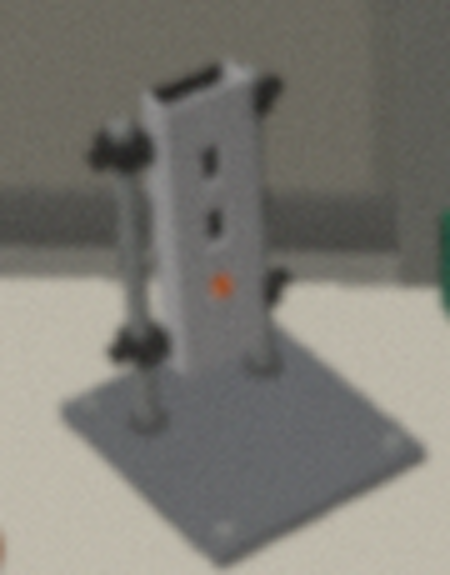

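Crop c1 (left): the blue holder is confirmed, with bright web top strip, back plate and steel claw at (235,38). Right: the stand base corners at crop (437,400), (693,365), (657,92), (405,122), with the catch at (540,178). Crop c2 has the slots at (209,160) and (214,223), and the catch at (222,287).

Run:
```python
from h import *
np.set_printoptions(precision=4,suppress=True)
print('cams',ray('scene',(0,0))[0],ray('top',(0,0))[0])
T=lambda x,y:(255+(x-350+.5)/4.25-.5,115+(y+.5)/4.25-.5)
H=lambda x,y:(375+(x+.5)/5-.5,215+(y+.5)/5-.5)
S=lambda x,y:(245+(x+.5)/5-.5,145+(y+.5)/5-.5)
C=np.array([onz('top',T(*p),.014) for p in[(437,400),(693,365),(657,92),(405,122)]]);print(C)
print('sides',[np.linalg.norm(C[i]-C[i-1]) for i in range(4)])
for n,a in[('front edge',C[0]-C[1]),('rear',C[3]-C[2])]:print(n,np.degrees(np.arctan2(-a[0],a[1])))
for n,a in[('L',C[3]-C[0]),('R',C[2]-C[1])]:print(n,np.degrees(np.arctan2(a[1],a[0])))
def org(n,box):
    im=cv2.imread(f'pics/{n}0.png');m=cv2.inRange(cv2.cvtColor(im,cv2.COLOR_BGR2HSV),(3,130,100),(18,255,255))
    x0,x1,y0,y1=box;m=m[y0:y1,x0:x1];M=cv2.moments(m,True);return M['m10']/M['m00']+x0,M['m01']/M['m00']+y0,M['m00']
q=org('top',(290,310,145,170));p=org('scene',(275,305,190,215));print(p,q,'catch',two(p[:2],q[:2]))
print('slotU',two(S(209,160),T(533,119)),'slotL',two(S(214,223),T(538,143)))
for n,pt in [('U',S(209,160)),('L',S(214,223))]: print(n,S)if 0 else None
print('claw',onz('top',H(235,38),.085))
for n,p,z in[('plateL',(195,42),.094),('plateR',(285,68),.094),('webL',(222,68),.104),('webR',(250,78),.104),('webfR',(218,222),.104),('webfL',(190,232),.104),('ring',(147,328),.01),('plate lowL',(154,80),0)]:print(n,onz('top',H(*p),z))
```

```text
cams [-0.3672  0.4863  0.9357] [0.3123 0.028  1.1681]
[[ 0.5237  0.1388  0.014 ]
 [ 0.5515 -0.0052  0.014 ]
 [ 0.7133  0.023   0.014 ]
 [ 0.6873  0.1689  0.014 ]]
sides [np.float64(0.16630121918119364), np.float64(0.14667095135193564), np.float64(0.16430339299907967), np.float64(0.14818731547097422)]
front edge 10.909930885470763
rear 10.129721068605553
L 10.417750726896811
R 9.88772346927894
(289.0, 201.5, 8.0) (299.3636363636364, 156.0909090909091, 11.0) catch (array([0.6302, 0.0841, 0.1104]), np.float64(0.0021163083118052764))
slotU (array([0.6343, 0.0851, 0.194 ]), np.float64(0.0023686868249109074)) slotL (array([0.636 , 0.0842, 0.1499]), np.float64(0.0020383152477438174))
claw [ 0.497  -0.1993  0.085 ]
plateL [ 0.4928 -0.1795  0.094 ]
plateR [ 0.4831 -0.2197  0.094 ]
webL [ 0.4801 -0.1896  0.104 ]
webR [ 0.4763 -0.202   0.104 ]
webfR [ 0.4123 -0.1885  0.104 ]
webfL [ 0.4073 -0.1764  0.104 ]
ring [ 0.3698 -0.1747  0.01  ]
plate lowL [ 0.4889 -0.1781  0.    ]
```

```bash
python3 -m pendant '{"translation":[[0,0,0],[0,0,0],[0,0,0],[0.255,-0.534,0],[0.255,-0.534,0],[0.255,-0.534,0],[0.255,-0.534,0],[0.255,-0.534,0],[0.255,-0.534,0],[0.255,-0.534,0]],"twist":[0.0585,0.0585,0.0585,0,0,0,0,0,0,0]}' 0.2
cat > st.py <<'E'
from h import *
from scipy.spatial.transform import Rotation as Ro
def st():
    s=readout.read_state(); R=Ro.from_rotvec(s['tcp_rot']).as_matrix()
    print('t',round(s['t'],2),'tcp',s['ee_pos'].round(4),'yaw',np.degrees(np.arctan2(R[1,0],R[0,0])).round(2),'tilt',R[:2,2].round(4),'F',s['contact_force'].round(1),'grip',round(s['grip_width'],4),round(s['finger_force'],1)); return s,R
def snap(tag):
    for n in('scene','top'): cv2.imwrite(f'pics/{n}{tag}.png',imaging.read_camera(n)[:,:,::-1])
E
python3 - <<'E'
from st import *
s,R=st(); snap('1')
print(proj('top',(.437,-.1885,.104)),proj('scene',(.437,-.1885,.104)))
t=cv2.imread('pics/top1.png')[190:310,350:470]; q=cv2.imread('pics/scene1.png')[180:320,330:470]
cv2.imwrite('pics/c3.png',np.hstack([cv2.resize(t,(400,400),interpolation=2),cv2.resize(q,(400,400),interpolation=2)]))
E
```

```text
t: 1.35
ee_pos: [0.4379, -0.187, 0.1869]
tcp_rot: [3.125, -0.326, -0.0]
contact_force: [-1.1, 0.2, 0.2]
grip_width: 0.0556
finger_force: 0.0
t 1.35 tcp [ 0.4379 -0.187   0.1869] yaw -11.9 tilt [-0. -0.] F [-1.1  0.2  0.2] grip 0.0556 0.0
[418.3075796  247.67679879] [408.39414852 212.85274213]
```

View pics/c3.png

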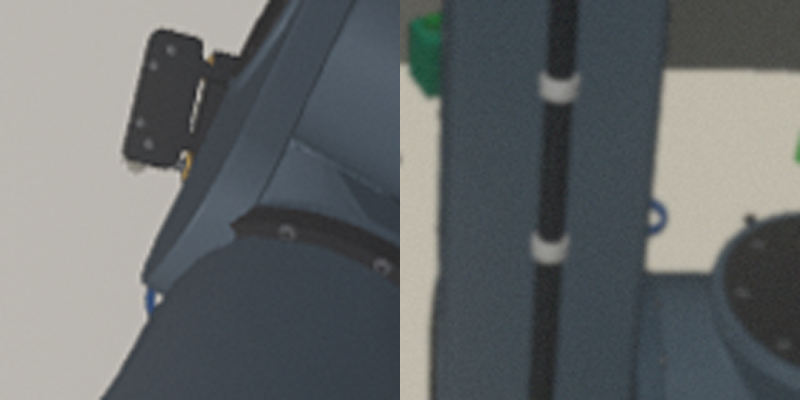

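The arm hides most of the holder here; only the ring's edge shows, at (152,300) in the top crop and (660,217) in the scene crop. The web's thickness and length from the first view agree with the text, so I descend after a quick two-view check of the ring.

```bash
python3 - <<'E'
from h import *
im=cv2.imread('pics/scene1.png');m=cv2.inRange(cv2.cvtColor(im,cv2.COLOR_BGR2HSV),(105,110,50),(125,255,255))
ys,xs=np.nonzero(m[240:275,412:432]);print('scene ring px',xs.max()+412,ys.min()+240,ys.max()+240)
c=np.array([.3698,-.1747])
for z in(0.,.01,.02):
    P=np.array([proj('scene',(*(c+(z-.01)*np.array([-.06,.2])+.025*np.array([np.cos(a),np.sin(a)])),z)) for a in np.arange(0,6.28,.1)]);print(z,P[:,0].max(),P[:,1].min(),P[:,1].max())
E
python3 -m pendant '{"translation":[[0,0.015,0.3],[0,0,0.3],[0,0,0.3],[0,0,0.2],[0,0,0.15],[0,0,0],[0,0,0],[0,0,0],[0,0,0],[0,0,0]],"twist":[0,0,0,0,0,0,0,0,0,0]}'
```

```text
t: 2.7
ee_pos: [0.4369, -0.1903, 0.0622]
tcp_rot: [3.125, -0.325, 0.0]
contact_force: [0.5, 0.3, -0.0]
grip_width: 0.0556
finger_force: 0.0Traceback (most recent call last):
  File "<stdin>", line 3, in <module>
    return umr_maximum(a, axis, None, out, keepdims, initial, where)
ValueError: zero-size array to reduction operation maximum which has no identity
```

```bash
python3 -m pendant '{"translation":[[0,0,0],[0,0,0],[0,0,0],[0,0,0],[0,0,0],[0,0,0],[0,0,0],[0,0,0],[0,0,0],[0,0,0]],"twist":[0,0,0,0,0,0,0,0,0,0]}' -1
```

```text
t: 3.95
ee_pos: [0.4368, -0.1903, 0.0619]
tcp_rot: [-3.125, 0.325, 0.0]
contact_force: [-0.7, -0.3, -2.6]
grip_width: 0.0117
finger_force: 29.8
```

```bash
python3 -m pendant '{"translation":[[0,0,-0.15],[0,0,-0.3],[0,0,-0.4],[0,0,-0.4],[0,0,-0.35],[0,0,-0.2],[0,0,0],[0,0,0],[0,0,0],[0,0,0]],"twist":[0,0,0,0,0,0,-0.0311,-0.0311,-0.0311,-0.03]}'
python3 -m pendant '{"translation":[[0.1,-0.18,0],[0.17,-0.31,0],[0.18,-0.33,0],[0.18,-0.33,0],[0.18,-0.33,0],[0.18,-0.33,0],[0.15,-0.27,0],[0.1,-0.18,0],[0.05,-0.09,0],[0,0,0]],"twist":[0,0,0,0,0,0,0,0,0,0]}'
python3 - <<'E'
from st import *
st(); snap('2')
t=cv2.imread('pics/top2.png')[110:240,250:380]; q=cv2.imread('pics/scene2.png')[145:275,245:375]
cv2.imwrite('pics/c4.png',np.hstack([cv2.resize(t,(400,400),interpolation=2),cv2.resize(q,(400,400),interpolation=2)]))
E
```

```text
t: 5.2
ee_pos: [0.4367, -0.1902, 0.243]
tcp_rot: [3.128, 0.287, 0.001]
contact_force: [0.4, 0.2, -1.3]
grip_width: 0.0116
finger_force: 29.8
t: 6.45
ee_pos: [0.5216, 0.0641, 0.2423]
tcp_rot: [3.129, 0.283, 0.0]
contact_force: [-0.8, -0.5, -2.5]
grip_width: 0.0116
finger_force: 29.8
t 6.45 tcp [0.5216 0.0641 0.2423] yaw 10.34 tilt [ 0.0002 -0.0001] F [-0.8 -0.5 -2.5] grip 0.0116 29.8
```

View pics/c4.png

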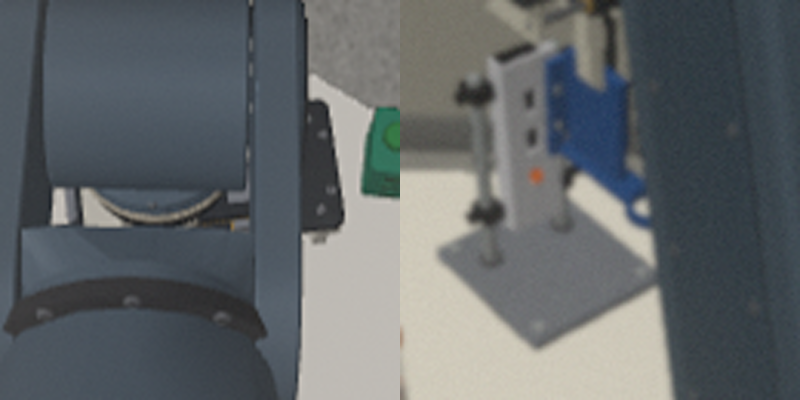

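The scene crop shows the holder upright beside the stand: plate left edge at (548,58)–(548,148), slots at (530,98) and (532,137), catch at (537,176). Next I check this grasp prediction and get the slot heights from rays onto the face plane.

Run:
```python
from h import *
C=lambda x,y:(245+(x-400+.5)/400*130-.5,145+(y+.5)/400*130-.5)
print('pred plate L top/bot',proj('scene',(.5694,.0951,.2744)),proj('scene',(.5694,.0951,.1804)),'seen',C(548,58),C(548,148))
n=np.array([np.cos(.1798),np.sin(.1798),0]); yv=np.array([-n[1],n[0],0])
def face(p,off=0):
    o,d=ray('scene',p); X=o+d*((n@np.array([.632,.084,0])+off-n@o)/(n@d)); return yv@X,X[2]
im=cv2.imread('pics/scene2.png');g=cv2.cvtColor(im,cv2.COLOR_BGR2GRAY).astype(float)
for nm,p in[('U',C(530,98)),('L',C(532,137))]:
    x0,y0=int(p[0])-4,int(p[1])-8; w=g[y0:y0+17,x0:x0+9]; W=np.clip(np.percentile(w,75)-25-w,0,None)
    yy,xx=np.mgrid[y0:y0+17,x0:x0+9]; c=((W*xx).sum()/W.sum(),(W*yy).sum()/W.sum()); print(nm,p,c,face(c))
print('catch',face(C(537,176),-.004))
```

```text
pred plate L top/bot [291.90952407 164.41554876] [293.63255319 194.22337203] seen (292.7625, 163.5125) (292.7625, 192.7625)
U (286.9125, 176.5125) (np.float64(286.5036496350365), np.float64(176.76277372262774)) (np.float64(-0.027071932490385295), np.float64(0.19616371447931158))
L (287.5625, 189.1875) (np.float64(287.3702422145329), np.float64(189.15570934256056)) (np.float64(-0.0271646122134791), np.float64(0.15429177648580983))
catch (np.float64(-0.027853324002409946), np.float64(0.11169293388976431))
```

```bash
python3 -m pendant '{"translation":[[0,0,0.1],[0,0,0.15],[0.05,0,0.15],[0.05,0,0.15],[0.07,0,0.093],[0.07,0,0],[0.06,0,0],[0.05,0,0],[0.03,0,0],[0,0,0]],"twist":[0,0,0,0,0,0,0,0,0,0]}'
python3 - <<'E'
from st import *
st(); snap('3')
q=cv2.imread('pics/scene3.png')[155:225,260:330]
cv2.imwrite('pics/c5.png',cv2.resize(q,(560,560),interpolation=2))
E
```

```text
t: 7.8
ee_pos: [0.5592, 0.0708, 0.1778]
tcp_rot: [-3.129, -0.282, -0.0]
contact_force: [-0.3, -0.2, -1.6]
grip_width: 0.0115
finger_force: 29.8
t 7.8 tcp [0.5592 0.0708 0.1778] yaw 10.3 tilt [0.0002 0.    ] F [-0.3 -0.2 -1.6] grip 0.0115 29.8
```

View pics/c5.png

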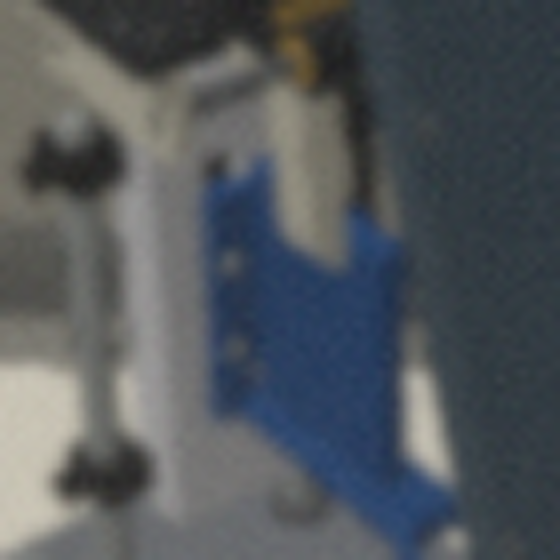

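The plate stands a few mm in front of the face, aligned with the sheet; its bottom hides the catch. From here I feel forward slowly.

```bash
python3 -m pendant '{"translation":[[0.015,0,0],[0.015,0,0],[0.015,0,0],[0.015,0,0],[0.012,0,0],[0.01,0,0],[0.01,0,0],[0.01,0,0],[0,0,0],[0,0,0]],"twist":[0,0,0,0,0,0,0,0,0,0]}'
```

```text
t: 9.15
ee_pos: [0.5691, 0.0726, 0.1776]
tcp_rot: [-3.129, -0.282, 0.0]
contact_force: [0.2, 0.5, -1.8]
grip_width: 0.0117
finger_force: 29.8
```

```bash
python3 -m pendant '{"translation":[[0.005,0,0],[0.005,0,0],[0.005,0,0],[0.005,0,0],[0,0,0],[0,0,0],[0,0,0],[0,0,0],[0,0,0],[0,0,0]],"twist":[0,0,0,0,0,0,0,0,0,0]}'
```

```text
t: 10.4
ee_pos: [0.5711, 0.073, 0.1776]
tcp_rot: [-3.129, -0.282, 0.0]
contact_force: [-0.2, 0.1, -1.0]
grip_width: 0.012
finger_force: 29.8
```

```bash
python3 -m pendant '{"translation":[[0.005,0,0],[0.005,0,0],[0.005,0,0],[0.005,0,0],[0.005,0,0],[0,0,0],[0,0,0],[0,0,0],[0,0,0],[0,0,0]],"twist":[0,0,0,0,0,0,0,0,0,0]}'; python3 -c "
from st import *
st()"
```

```text
t: 11.65
ee_pos: [0.5735, 0.0734, 0.1776]
tcp_rot: [-3.129, -0.282, 0.0]
contact_force: [-0.1, 0.8, -1.9]
grip_width: 0.0117
finger_force: 29.8
t 11.65 tcp [0.5735 0.0734 0.1776] yaw 10.3 tilt [-0.  0.] F [-0.1  0.8 -1.9] grip 0.0117 29.8
```

```bash
python3 -m pendant '{"translation":[[0.005,0,0],[0.005,0,0],[0.005,0,0],[0.005,0,0],[0.005,0,0],[0,0,0],[0,0,0],[0,0,0],[0,0,0],[0,0,0]],"twist":[0,0,0,0,0,0,0,0,0,0]}'
```

```text
t: 12.9
ee_pos: [0.576, 0.0739, 0.1777]
tcp_rot: [-3.129, -0.282, 0.0]
contact_force: [-0.5, -0.1, -1.8]
grip_width: 0.0114
finger_force: 29.8
```

```bash
python3 -m pendant '{"translation":[[0.005,0,0],[0.005,0,0],[0.005,0,0],[0.005,0,0],[0,0,0],[0,0,0],[0,0,0],[0,0,0],[0,0,0],[0,0,0]],"twist":[0,0,0,0,0,0,0,0,0,0]}'
```

```text
t: 14.15
ee_pos: [0.5773, 0.074, 0.1776]
tcp_rot: [3.129, 0.282, -0.003]
contact_force: [-4.4, -1.2, 0.9]
grip_width: 0.0118
finger_force: 29.9
```

Run:
```python
from st import *
st(); snap('4')
a=cv2.imread('pics/scene3.png')[155:215,265:315];q=cv2.imread('pics/scene4.png')[155:215,265:315]
cv2.imwrite('pics/c6.png',np.hstack([cv2.resize(x,(400,480),interpolation=2) for x in(a,q)]))
n=np.array([np.cos(.1798),np.sin(.1798),0]); yv=np.array([-n[1],n[0],0])
for F in(.6335,.639,.644):
    print(F,'sheet L edge z.16',proj('scene',n*F+yv*(-.0302+.028)+[0,0,.16]),'plate edge',proj('scene',n*.6337+yv*(-.0302+.022)+[0,0,.16]))
```

```text
t 14.15 tcp [0.5773 0.074  0.1776] yaw 10.31 tilt [-0.0017 -0.0005] F [-4.4 -1.2  0.9] grip 0.0118 29.9
0.6335 sheet L edge z.16 [280.44475476 191.3718666 ] plate edge [282.21659842 190.53406776]
0.639 sheet L edge z.16 [279.33660653 190.44147564] plate edge [282.21659842 190.53406776]
0.644 sheet L edge z.16 [278.33426479 189.59991882] plate edge [282.21659842 190.53406776]
```

View pics/c6.png

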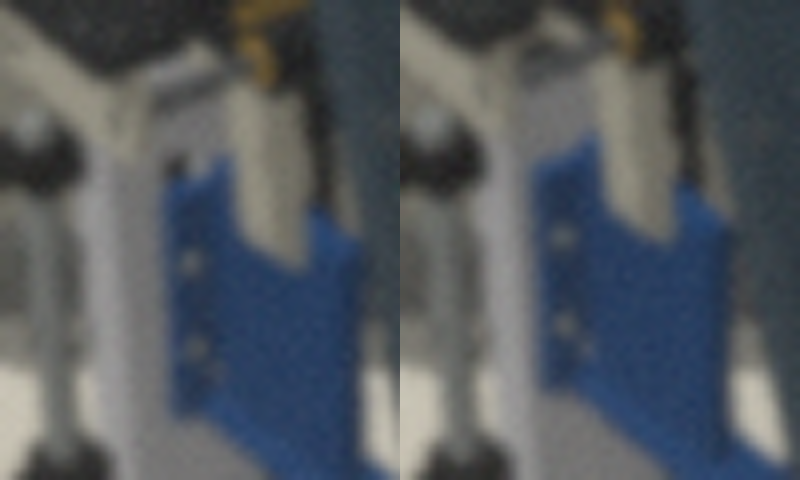

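In the right crop (at contact) the plate edge is at x≈540 and the sheet's front edge at ≈525. That is 1.9 px apart, which matches a flush rear face (1.8) and not claw tips on the face (3.9), so the claws are in. Now I press down gently.

```bash
python3 -m pendant '{"translation":[[0,0,0.01],[0,0,0.01],[0,0,0.01],[0,0,0.01],[0,0,0],[0,0,0],[0,0,0],[0,0,0],[0,0,0],[0,0,0]],"twist":[0,0,0,0,0,0,0,0,0,0]}'
```

```text
t: 15.5
ee_pos: [0.5774, 0.0742, 0.1737]
tcp_rot: [3.129, 0.282, -0.002]
contact_force: [-4.5, -1.0, 2.1]
grip_width: 0.0117
finger_force: 29.9
```

```bash
python3 -m pendant '{"translation":[[0,0,0.01],[0,0,0.01],[0,0,0.01],[0,0,0.01],[0,0,0.01],[0,0,0],[0,0,0],[0,0,0],[0,0,0],[0,0,0]],"twist":[0,0,0,0,0,0,0,0,0,0]}'
```

```text
t: 16.75
ee_pos: [0.5775, 0.0742, 0.1687]
tcp_rot: [3.129, 0.282, -0.002]
contact_force: [-4.7, -1.3, 2.6]
grip_width: 0.012
finger_force: 29.9
```

```bash
python3 -m pendant '{"translation":[[0,0,0.01],[0,0,0.01],[0,0,0.01],[0,0,0.01],[0,0,0],[0,0,0],[0,0,0],[0,0,0],[0,0,0],[0,0,0]],"twist":[0,0,0,0,0,0,0,0,0,0]}'
```

```text
t: 18.0
ee_pos: [0.5774, 0.0742, 0.1646]
tcp_rot: [3.129, 0.282, -0.002]
contact_force: [-5.3, -1.3, 0.9]
grip_width: 0.012
finger_force: 29.9
```

No catch force was felt over 13 mm, which is suspicious. I test the hook with a small pull back.

```bash
python3 -m pendant '{"translation":[[-0.01,0,0],[-0.01,0,0],[-0.01,0,0],[0,0,0],[0,0,0],[0,0,0],[0,0,0],[0,0,0],[0,0,0],[0,0,0]],"twist":[0,0,0,0,0,0,0,0,0,0]}';python3 - <<'E'
from st import *
st(); snap('5')
q=cv2.imread('pics/scene5.png')
for t in '345':
    im=cv2.imread(f'pics/scene{t}.png');m=cv2.inRange(cv2.cvtColor(im,cv2.COLOR_BGR2HSV),(105,110,50),(125,255,255))[150:225,265:320]
    ys,xs=np.nonzero(m);r=[np.nonzero(m[y])[0].min()+265 for y in range(30,55,3) if m[y].any()];print(t,ys.min()+150,r)
    o=cv2.inRange(cv2.cvtColor(im,cv2.COLOR_BGR2HSV),(3,120,90),(18,255,255))[190:215,275:305];print('orange',np.argwhere(o)[:,::-1].tolist())
E
```

```text
t: 19.25
ee_pos: [0.5765, 0.0741, 0.164]
tcp_rot: [-3.128, -0.282, -0.005]
contact_force: [10.2, 2.0, -12.6]
grip_width: 0.0117
finger_force: 29.8
t 19.25 tcp [0.5765 0.0741 0.164 ] yaw 10.29 tilt [0.0033 0.0008] F [ 10.2   2.  -12.6] grip 0.0117 29.8
3 176 [np.int64(286), np.int64(287), np.int64(291), np.int64(291), np.int64(287), np.int64(287), np.int64(292), np.int64(287), np.int64(288)]
orange []
4 173 [np.int64(283), np.int64(287), np.int64(287), np.int64(283), np.int64(283), np.int64(288), np.int64(283), np.int64(284), np.int64(288)]
orange []
5 177 [np.int64(284), np.int64(283), np.int64(283), np.int64(288), np.int64(284), np.int64(284), np.int64(289), np.int64(284), np.int64(284)]
orange []
```

Pulling back meets +10 N after only 1 mm, so it is hooked. I push forward again and go on down.

```bash
python3 -m pendant '{"translation":[[0.01,0,0],[0.01,0,0],[0.005,0,0],[0,0,0.005],[0,0,0.005],[0,0,0.005],[0,0,0],[0,0,0],[0,0,0],[0,0,0]],"twist":[0,0,0,0,0,0,0,0,0,0]}'
```

```text
t: 20.6
ee_pos: [0.5774, 0.0741, 0.1631]
tcp_rot: [3.129, 0.282, -0.0]
contact_force: [-2.1, -0.2, -2.8]
grip_width: 0.0116
finger_force: 29.9
```

```bash
python3 -m pendant '{"translation":[[0,0,0.005],[0,0,0.005],[0,0,0.005],[0,0,0],[0,0,0],[0,0,0],[0,0,0],[0,0,0],[0,0,0],[0,0,0]],"twist":[0,0,0,0,0,0,0,0,0,0]}'
```

```text
t: 21.85
ee_pos: [0.5774, 0.0742, 0.1618]
tcp_rot: [3.129, 0.282, -0.0]
contact_force: [-4.8, -1.0, 1.3]
grip_width: 0.0119
finger_force: 29.9
```

```bash
python3 -m pendant '{"translation":[[0,0,0.005],[0,0,0.005],[0,0,0.005],[0,0,0],[0,0,0],[0,0,0],[0,0,0],[0,0,0],[0,0,0],[0,0,0]],"twist":[0,0,0,0,0,0,0,0,0,0]}'
```

```text
t: 23.1
ee_pos: [0.5774, 0.0741, 0.161]
tcp_rot: [3.129, 0.282, 0.0]
contact_force: [-7.6, -1.6, 7.8]
grip_width: 0.0115
finger_force: 30.0
```

```bash
python3 -m pendant '{"translation":[[0,0,0.005],[0,0,0.005],[0,0,0],[0,0,0],[0,0,0],[0,0,0],[0,0,0],[0,0,0],[0,0,0],[0,0,0]],"twist":[0,0,0,0,0,0,0,0,0,0]}'
```

```text
t: 24.35
ee_pos: [0.5775, 0.0741, 0.1609]
tcp_rot: [3.129, 0.282, 0.001]
contact_force: [-11.2, -2.3, 15.2]
grip_width: 0.0117
finger_force: 30.0
```

```bash
python3 -m pendant '{"translation":[[0,0,0.005],[0,0,0.005],[0,0,0],[0,0,0],[0,0,0],[0,0,0],[0,0,0],[0,0,0],[0,0,0],[0,0,0]],"twist":[0,0,0,0,0,0,0,0,0,0]}'; python3 -c "
from st import *
st()"
```

```text
t: 25.6
ee_pos: [0.5775, 0.0741, 0.1609]
tcp_rot: [3.129, 0.282, 0.002]
contact_force: [-15.4, -2.4, 24.1]
grip_width: 0.0115
finger_force: 30.1
t 25.6 tcp [0.5775 0.0741 0.1609] yaw 10.31 tilt [ 0.0012 -0.0001] F [-15.4  -2.4  24.1] grip 0.0115 30.1
```

No motion with 26 N: like the hard stop. I check the lock by lifting lightly.

```bash
python3 -m pendant '{"translation":[[0,0,-0.01],[0,0,-0.01],[0,0,-0.01],[0,0,-0.01],[0,0,-0.01],[0,0,-0.01],[0,0,0],[0,0,0],[0,0,0],[0,0,0]],"twist":[0,0,0,0,0,0,0,0,0,0]}'
python3 - <<'E'
from st import *
st(); snap('6')
q=cv2.imread('pics/scene6.png')[155:225,260:330]
cv2.imwrite('pics/c7.png',cv2.resize(q,(560,560),interpolation=2))
E
```

```text
t: 26.85
ee_pos: [0.5774, 0.0741, 0.1639]
tcp_rot: [-3.129, -0.282, 0.0]
contact_force: [-0.4, -0.2, -7.6]
grip_width: 0.0116
finger_force: 29.9
t 26.85 tcp [0.5774 0.0741 0.1639] yaw 10.3 tilt [-0.0002  0.    ] F [-0.4 -0.2 -7.6] grip 0.0116 29.9
```

View pics/c7.png

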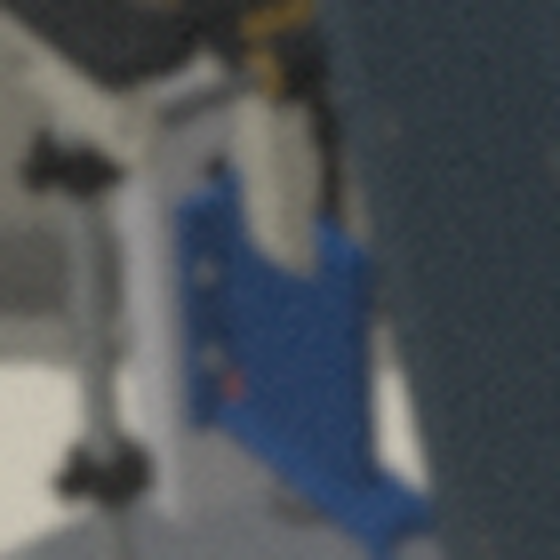

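The crop shows the orange catch out in the plate window at (232,383). A 3 mm rise fits the play (1.5 mm either side). I lift 1 mm more to confirm that it stalls.

```bash
python3 -m pendant '{"translation":[[0,0,-0.005],[0,0,-0.005],[0,0,0],[0,0,0],[0,0,0],[0,0,0],[0,0,0],[0,0,0],[0,0,0],[0,0,0]],"twist":[0,0,0,0,0,0,0,0,0,0]}'
```

```text
t: 28.2
ee_pos: [0.5774, 0.0742, 0.1643]
tcp_rot: [-3.129, -0.282, 0.001]
contact_force: [5.2, 0.7, -19.5]
grip_width: 0.0114
finger_force: 29.8
```

It stalls at −19.5 N: locked. I lower it back onto the stop, release and withdraw upward.

```bash
python3 -m pendant '{"translation":[[0,0,0.01],[0,0,0.01],[0,0,0.01],[0,0,0.01],[0,0,0.005],[0,0,0],[0,0,0],[0,0,0],[0,0,0],[0,0,0]],"twist":[0,0,0,0,0,0,0,0,0,0]}'
python3 -m pendant '{"translation":[[0,0,0],[0,0,0],[0,0,0],[0,0,0],[0,0,0],[0,0,0],[0,0,0],[0,0,0],[0,0,0],[0,0,0]],"twist":[0,0,0,0,0,0,0,0,0,0]}' 0
```

```text
t: 29.45
ee_pos: [0.5774, 0.0741, 0.1617]
tcp_rot: [3.129, 0.282, 0.001]
contact_force: [-6.4, -0.3, 1.5]
grip_width: 0.0119
finger_force: 30.0
t: 30.7
ee_pos: [0.5775, 0.0741, 0.1606]
tcp_rot: [3.129, 0.282, 0.0]
contact_force: [-0.6, 0.1, -0.1]
grip_width: 0.0465
finger_force: 0.0
```

```bash
python3 -m pendant '{"translation":[[0,0,-0.1],[0,0,-0.2],[0,0,-0.25],[0,0,-0.25],[0,0,-0.25],[-0.1,0,-0.2],[-0.3,0.3,0],[-0.4,0.4,0],[-0.4,0.4,0],[-0.2,0.2,0]],"twist":[0,0,0,0,0,0,0,0,0,0]}'
python3 -m pendant '{"translation":[[-0.3,0.4,0],[-0.3,0.4,0],[-0.3,0.4,0],[0,0,0],[0,0,0],[0,0,0],[0,0,0],[0,0,0],[0,0,0],[0,0,0]],"twist":[0,0,0,0,0,0,0,0,0,0]}'
python3 - <<'E'
from st import *
st(); snap('7')
q=cv2.imread('pics/scene7.png')[145:285,205:345];t=cv2.imread('pics/top7.png')[110:250,210:350]
cv2.imwrite('pics/c8.png',np.hstack([cv2.resize(x,(400,400),interpolation=2) for x in (t,q)]))
E
```

```text
t: 31.95
ee_pos: [0.461, -0.0803, 0.2862]
tcp_rot: [3.129, 0.28, 0.0]
contact_force: [0.0, 0.1, 0.4]
grip_width: 0.0467
finger_force: 0.0
t: 33.2
ee_pos: [0.3959, -0.2129, 0.2856]
tcp_rot: [-3.129, -0.282, 0.0]
contact_force: [0.2, 0.5, -0.8]
grip_width: 0.0465
finger_force: 0.0
t 33.2 tcp [ 0.3959 -0.2129  0.2856] yaw 10.31 tilt [-0.  0.] F [ 0.2  0.5 -0.8] grip 0.0465 0.0
```

View pics/c8.png

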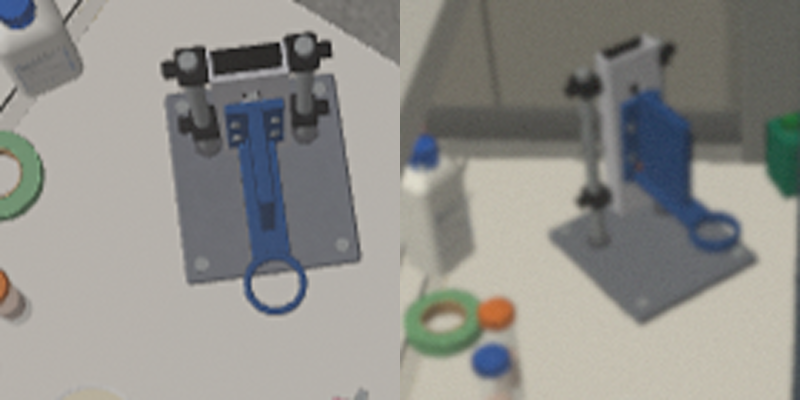

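The holder hangs square on the upright, with its plate flush and the orange catch in its window at crop (640,168). The tubes and block are where they were. Handing in.

```bash
python3 -c "
from rig import arm
print(arm.hand_in())"
```

```text
the job is handed in; nothing more can be done
None
```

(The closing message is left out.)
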